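# Shim the rocking balance and tare it

### The job

The bench balance rocks because its front-left foot is too short. Push the orange wedge along the bench, thin end first, under that short foot until it is snug and the balance stands level without rocking (do not jack the corner up). Then press the green tare key above that foot fully down and finish while still holding it down; the balance must stay level under the press. Use the fingertips only: lift nothing, keep the balance where it stands and leave the other things alone.

Things in the scene. Friction and masses are not known exactly. Their poses are not given: they have to be found in the camera images.
- balance: low white bench balance, 220 (x) x 200 (y) mm, grey deck 52 mm and belly 16 mm above the bench, round steel pan, 2.5 kg, loose on three round rubber feet. Origin on the bench under its middle; z up, +x its back, -x its front with the display, y its left. Feet at x +-85, y +-75 mm; the front-left one has no pad and hangs 8 mm above the bench: 1 to 3 N down on that corner tips it
- short_foot (a point): lowest point of the short front-left foot (balance x -85, y +75 mm), a brass dome of 9 mm radius, 8 mm above the bench while the balance is level; it is open from the balance's left side, whose wall is 25 mm farther out
- tare_key_top (a point): centre of the top of the green round tare key, 32 mm across, straight above the short foot, 62 mm above the bench; it is pressed straight down
- tare_key (a joint): travel of the tare key in m: 0 up, 0.005 fully down; a spring pushes back with 1.5 N at first and 5 N fully down; it comes up when let go
- wedge: orange wedge, 118 long (x) x 46 wide (y) mm, 80 g, smooth, loose on the bench left of the short foot. Origin: centre of its underside; +x points to its thin end. Its ramp rises evenly from 2 mm (x +59) to 16 mm (x -41 mm); behind is a block 26 mm high with a flat back face (x -59). It is snug when the short foot is over x +16 to +13 mm; beyond, it jams (8 to 12 N) and shoves the balance
- wedge_toe (a point): middle of the lower edge of the wedge's thin end
- wedge_heel (a point): centre of the flat back face of the wedge's thick end, 13 mm above its underside
- cup_red: bystander: specimen cup with red cap, 52 mm across, 64 mm high; origin at the centre of its underside
- cup_white: bystander: specimen cup with white cap, 52 mm across, 64 mm high; origin at the centre of its underside
- stain_bottle: bystander: amber bottle with black cap, 45 mm across, 90 mm high; origin at the centre of its underside
- dropper: bystander: small white dropper bottle, 27 mm across, 74 mm high, in front of the balance; origin at the centre of its underside
Things that resemble listed ones, but are neither listed nor needed, are in the scene too. Of the things shaped like the wedge, the orange one is meant.

How it is judged:
On the way, in this order (a step that is already met when the one before it is completed fails the run):
1. the wedge is pushed under the short foot (x of short_foot in the frame of wedge between -0.02 and 0.034 m and y of short_foot in the frame of wedge between -0.017 and 0.017 m), for 0.2 s.
2. the tare key is pressed down (value of joint tare_key above 0.0038 m), for 0.2 s.
At the end, for the whole second after the job is handed in: Wedge on the bench under the short foot (foot within 17 mm of its middle line, thin end at least 25 mm past the foot), carrying over 0.5 N; balance level within 0.012 rad while the robot holds the tare key down by more than 3.8 of its 5 mm; all at rest (all of step 1 and contact force between wedge and balance above 0.5 N and angle between balance's own z axis and vertical below 0.012 rad and value of joint tare_key above 0.0038 m and contact force between the fingers and balance above 2 N and linear speed of each of balance, wedge below 0.02 m/s and height (world z) of wedge below 0.006 m); the arm keeps its last pose, push and grip.
It fails at once if the wedge is lifted off the bench (height (world z) of wedge above 0.015 m).
It fails at once if the balance is lifted or tipped over (height (world z) of balance above 0.015 m or angle between balance's own z axis and vertical above 0.15 rad).
It fails at once if the balance is shoved out of its place (distance of balance from where it was at the start of the episode above 0.02 m).
It fails at once if a bystander is disturbed (distance of any of cup_red, cup_white, stain_bottle, dropper from where it was at the start of the episode above 0.03 m).
It also fails if it takes over 64 s, if anything falls off the work surface, if the arm or the gripper's body presses on something with over 40 N, if the wrist force passes 120 N, or if a joint passes its speed limit or range.

### The arm

A 6-joint arm with a two-finger parallel gripper is mounted at the origin on a cart in front of the work surface, level with it; the furniture and walls round the work are solid. World frame = base frame: x ahead of the robot, y to its left, z up, the work surface at z = 0. Lengths are in m, angles in rad, forces in N, time in s.
With the tool pointing down it reaches from about 0.375 to 0.975 m from the base axis. Payload 3.8 kg.
Tool frame: the origin (TCP) lies on the centre line of the jaws, within the pads' length; the fingertips stand 22 mm ahead of it and the grasp point (between the pads) lies 3 mm ahead of it; z points along the fingers, x is the direction in which the jaws open and shut, and the axes are right-handed (so a half turn about z gives the same grasp; the last joint's range is limited). The gripper opens to 85 mm and grips with 20 to 120 N. Pads are 22 mm wide; open, the fingers measure 114 mm over their backs; the gripper's body (76 mm by 85 mm) begins 54 mm behind the grasp point. The pads swing forward as they close: fully open they stand 13 mm farther back than shut.
Start: joints at [1.206, 0.264, 1.604, -0, 1.274, -0.037], TCP at [0.217, 0.639, 0.253] pointing down, gripper open.
Joint ranges: [-2.63, 2.63], [-0.94, 2.18], [0.31, 2.57], [-1.31, 4.45], [0, 2.66], [-2.55, 2.55]. Speed limits (rad/s): [2.57, 2.57, 3.14, 3.14, 3.14, 3.14].

### API

Orientations are given as a rotation vector (axis times angle).
In Python, from workcell import bot, viewer gives the robot as it stands.
- The arm moves only by the tool move_arm, never from a script. Its argument "series" is text: rows parted by semicolons, each of 7 numbers parted by spaces: the turn, a rotation vector about the tool's x, y, z scaled (see below), then the shift along the tool's x, y, z scaled (see below), then the opening, from -1 (shut) to 1 (fully open). A call has exactly 8 rows; each row is the pose to reach, as a shift and turn from the pose commanded when the call began, along the tool's axes at that moment; what a row does not reach only later rows make up. The controller multiplies each number of a shift by 100 mm and each number of a turn by 120 degrees. A row lasts 1/10 s, in which the tool goes at most 50 mm and 8.59 degrees, less where a joint would pass 70% of its speed; a pose out of reach is approached as far as the arm can. A call with a number of a shift or a turn outside -1 to 1 is refused whole. A call with a gripper value outside its range is refused whole. The fingers move at their own pace and stop on an object; "squeeze" is the grip in N (left out, the last holds). Time passes only in rows, so rows that repeat a pose let the fingers close, or fill a call up. It gives the time, the measured TCP pose, the force and the opening at its end, in the units of the state.
- bot.read_state(): the state, without advancing time (a new reading comes with each control period).
- viewer.read_camera(name): name is "scene" or "side" or "wrist"; returns a dict with "pixels" (480x640x3 uint8, red, green, blue), "K" (3x3 intrinsics, pixels), "world_to_cam" (4x4, takes a point from world to camera coordinates); the wrist camera has in their place "mount" (4x4, takes a point from camera to tool coordinates, whose origin is the TCP and whose axes are the tool frame's). Camera axes: x right, y up, looking along -z (the intrinsics and any distortion apply to the point x, -y, -z); pixel columns grow to the right and rows downward; lengths in m; the calibration is good to about 2 mm. A picture is of the moment at which its call begins: read the wrist's pose just before it. There is no depth.
- bot.finish_job(): hands the job in, once; it reports no verdict.
The state is a dict: "time": time; "q": joint angles; "joint_vel": joint speeds; "joint_torque": joint torques, N m; "tool_pos": TCP position; "tcp_rot": TCP orientation; "wrist_force": force on the tool from outside, world axes, zero at the start; "torque": the same for the moment, N m; "width": opening from 0.0 (shut) to 1.0 (fully open).
Only numpy, scipy, OpenCV 4.12 (cv2) and the standard library are available. Lean on these libraries where they do the work, as an engineer would, in place of code of your own. Each camera call takes 0.05 s, during which the arm holds its last target.

## Working session

There is one attempt and no reset: what is moved stays moved. The work goes in short steps, Python scripts to look and compute and a tool call to move; the robot and the scene stay as the last step left them, time stands still between calls to the robot, and variables do not carry over. Pictures are saved under pics/ and viewed, and the job is handed in when it is done.

Besides the shell and the picture viewer there is one more tool, called after "Call:" as name(argument=value, ...) on one line, values as JSON. move_arm: Moves the arm, as the interface text tells. Its arguments: {"type":"object","properties":{"series":{"type":"string"},"squeeze":{"type":"number"}},"required":["series"]}

```bash
mkdir -p pics; ls
cat > h.py <<'E'
from workcell import bot, viewer
import numpy as np, cv2
def snap(n,f):
    r=viewer.read_camera(n); cv2.imwrite('pics/'+f,r['pixels'][:,:,::-1]); return r
E
python3 - <<'E'
from h import *
s=bot.read_state(); print(s)
for n in ['scene','side','wrist']:
    r=snap(n,n+'0.png'); np.save('pics/%s0.npy'%n,r['K']); print({k:v for k,v in r.items() if k!='pixels'})
E
```

```text
pics
{'time': 0.0, 'q': array([ 1.20612074e+00,  2.64776764e-01,  1.60541566e+00,  1.47156424e-07,
        1.27369428e+00, -3.68853546e-02]), 'joint_vel': array([ 0.0009525 ,  0.00035852,  0.000345  , -0.00196478,  0.00157415,
       -0.00063915]), 'joint_torque': array([ 1.30809345e-03, -5.15080369e+01, -3.67327380e+01, -1.67660683e-04,
        1.20387267e-02,  9.65493200e-06]), 'tool_pos': array([0.21705975, 0.6384081 , 0.25192357]), 'tcp_rot': array([ 2.55309774,  1.82847885, -0.00300394]), 'wrist_force': array([-0.70756372,  0.30429509, -0.46557135]), 'torque': array([ 0.01760961, -0.03275237, -0.01647461]), 'width': 0.9974930014222981}
{'K': array([[462.68483603,   0.        , 316.92776837],
       [  0.        , 462.68483603, 242.06179127],
       [  0.        ,   0.        ,   1.        ]]), 'world_to_cam': array([[-0.54041853, -0.84126612, -0.0148028 ,  0.38719336],
       [ 0.50197804, -0.33648359,  0.79674139, -0.28600617],
       [-0.67525244,  0.42314313,  0.60413909, -0.58463645],
       [ 0.        ,  0.        ,  0.        ,  1.        ]])}
{'K': array([[584.85762243, 
[... 206 characters left out ...]
7],
       [ 0.18418437,  0.39760596,  0.8988802 , -0.21854627],
       [-0.43279406, -0.78828805,  0.43736855, -0.98593373],
       [ 0.        ,  0.        ,  0.        ,  1.        ]])}
{'K': array([[335.015269  ,   0.        , 319.63054343],
       [  0.        , 335.015269  , 242.36999545],
       [  0.        ,   0.        ,   1.        ]]), 'mount': array([[ 9.99999947e-01, -7.21747022e-05, -3.17331727e-04,
         2.19545194e-04],
       [-1.56170919e-04, -9.61912349e-01, -2.73358024e-01,
        -6.82650798e-02],
       [-2.85515773e-04,  2.73358059e-01, -9.61912309e-01,
        -1.21305484e-01],
       [ 0.00000000e+00,  0.00000000e+00,  0.00000000e+00,
         1.00000000e+00]])}
```

View pics/scene0.png

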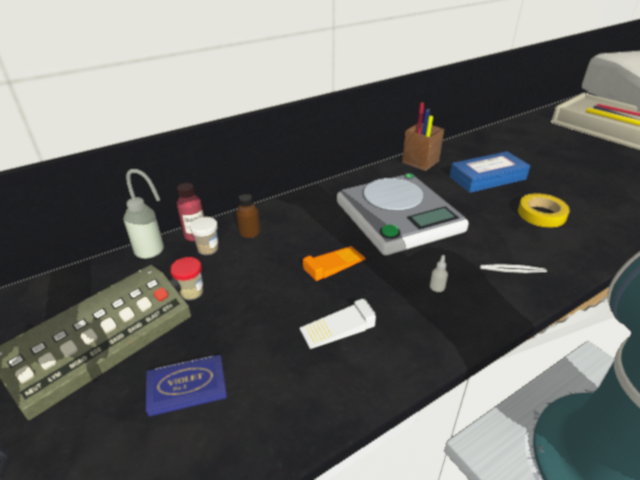

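View pics/side0.png

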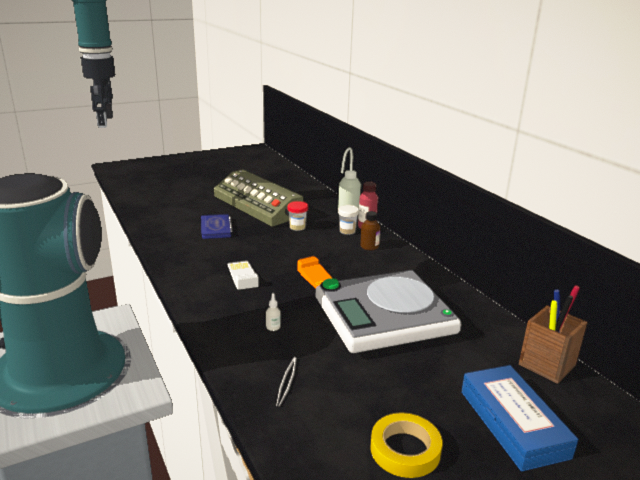

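View pics/wrist0.png

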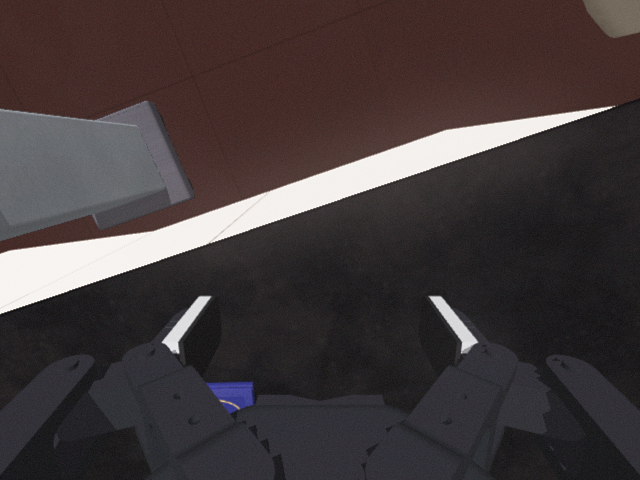

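Run:
```python
import cv2
a=cv2.imread('pics/scene0.png')[165:295,285:485]; b=cv2.imread('pics/side0.png')[245:355,270:470]
cv2.imwrite('pics/c1.png',cv2.resize(a,None,fx=4,fy=4,interpolation=2)); cv2.imwrite('pics/c2.png',cv2.resize(b,None,fx=4,fy=4,interpolation=2))
```

```text
(no output)
```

View pics/c1.png

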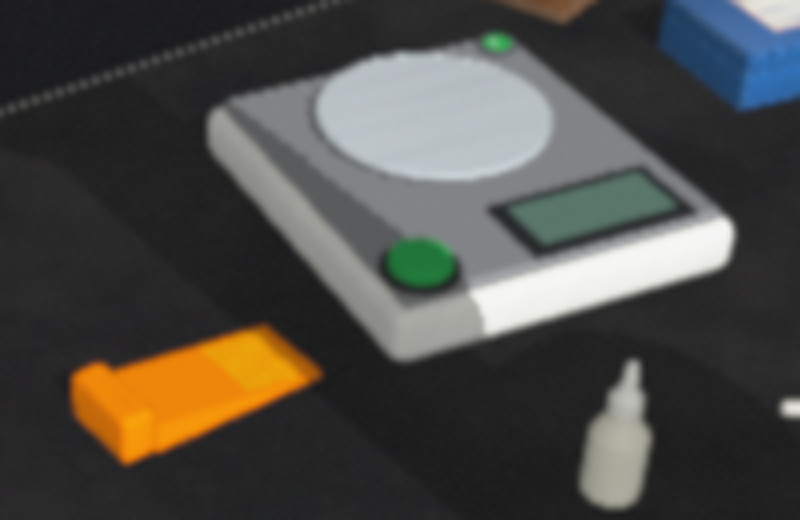

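View pics/c2.png

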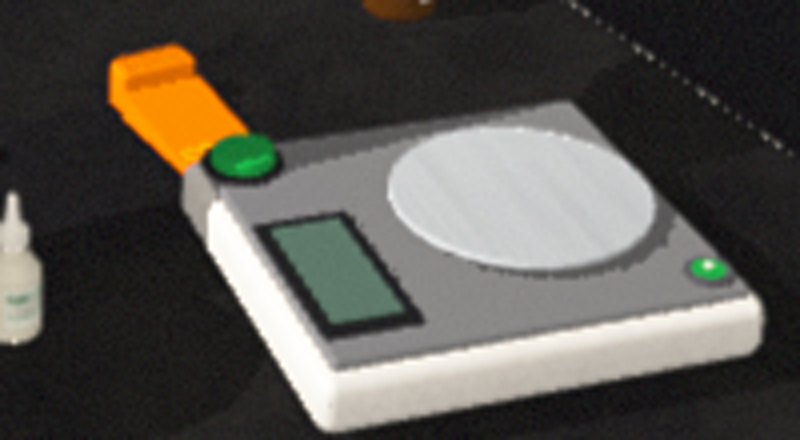

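```bash
cat >> h.py <<'E'
from scipy.optimize import least_squares
def proj(r,P):
    P=np.atleast_2d(P); T=r['world_to_cam']; c=P@T[:3,:3].T+T[:3,3]
    c=c*[1,-1,-1]; u=c@r['K'].T; return u[:,:2]/u[:,2:]
def place(p,L):
    c,s=np.cos(p[2]),np.sin(p[2]); L=np.atleast_2d(L)
    return np.c_[p[0]+c*L[:,0]-s*L[:,1],p[1]+s*L[:,0]+c*L[:,1],L[:,2]]
def fit(cams,obs,p0):
    f=lambda p:np.concatenate([(proj(cams[n],place(p,L))-uv).ravel() for n,L,uv in obs])
    s=least_squares(f,p0,loss='soft_l1'); return s.x,f(s.x).reshape(-1,2)
E
python3 - <<'E'
from h import *
cams={n:viewer.read_camera(n) for n in('scene','side')}
S=lambda u,v:np.array([u/4+285-.375,v/4+165-.375]); D=lambda u,v:np.array([u/4+270-.375,v/4+245-.375])
m=lambda *a:np.array(a)/1000.
w=[('scene',m(59,-23,1),S(322,376)),('scene',m(59,23,1),S(267,326)),('scene',m(-59,-23,0),S(127,465)),
('scene',m(-59,23,26),S(73,376)),('scene',m(-41,23,26),S(105,362)),('scene',m(-41,-23,26),S(150,404)),('scene',m(-59,-23,26),S(121,412)),
('side',m(-59,-23,26),D(113,62)),('side',m(-59,23,26),D(180,45)),('side',m(-41,-23,26),D(125,88)),('side',m(-41,23,26),D(195,66))]
p,r=fit(cams,w,[.6,.3,-1.57]); print('wedge',p,np.degrees(p[2]));print(r.round(1))
b=[('scene',m(-85,75,62),S(422,262)),('side',m(-85,75,62),D(243,156)),
('scene',m(-107,97,18),S(400,360)),('scene',m(-107,-97,48),S(730,225)),('scene',m(107,97,48),S(212,112)),
('side',m(107,-97,48),D(758,303)),('side',m(-107,-97,18),D(330,430)),('side',m(107,97,50),D(572,102))]
p,r=fit(cams,b,[.6,.1,0]); print('bal',p,np.degrees(p[2]));print(r.round(1))
print(place(p,m(-85,75,62)))
E
```

```text
wedge [ 0.53614884  0.07443434 -1.55369276] -89.02003769960298
[[ 0.2 -0.5]
 [-0.   0.5]
 [-0.2  0.2]
 [-0.2 -0.9]
 [-0.4 -0.7]
 [ 1.8  1.4]
 [ 1.   3. ]
 [-0.6 -0.3]
 [ 0.8 -0.3]
 [ 0.1 -3.3]
 [ 0.9 -2.2]]
bal [ 0.57386293 -0.12146657 -0.16623505] -9.524566912074148
[[ 0.2 -1.9]
 [-0.3 -2.8]
 [-0.2  0.6]
 [ 1.4 -1.5]
 [ 0.3 -2. ]
 [ 1.1 -1.7]
 [-2.1  0.3]
 [-0.2 -2. ]]
[[ 0.50244496 -0.03343547  0.062     ]]
```

The orange wedge is at scene (334,262) and side (315,272). It could be confused with the white/cream wedge at scene (340,325). The tare key is the large green disc at scene (390,231), and the small green dot at scene (409,176) is the lookalike. The crops confirm I have the right wedge and key.

Next I move over the work area.

Call:
move_arm(series="0 0 0 -0.5 0.45 0 1;0 0 0 -1 0.93 0 1;0 0 0 -1 0.93 0 1;0 0 0 -1 0.93 0 1;0 0 0 -1 0.93 0 1;0 0 0 -1 0.93 0 1;0 0 0 -1 0.93 0 1;0 0 0 -1 0.93 0 1")

```text
time: 1.05
tool_pos: [0.2727, 0.5154, 0.2531]
tcp_rot: [-2.553, -1.831, 0.0]
wrist_force: [1.1, 0.4, -0.2]
width: 0.999
```

Call:
move_arm(series="0 0 0 -0.5 0.45 0 1;0 0 0 -1 0.93 0 1;0 0 0 -1 0.93 0 1;0 0 0 -1 0.93 0 1;0 0 0 -1 0.93 0 1;0 0 0 -1 0.93 0 1;0 0 0 -1 0.93 0 1;0 0 0 -1 0.93 0 1")

```text
time: 1.85
tool_pos: [0.3286, 0.3908, 0.2532]
tcp_rot: [-2.553, -1.831, 0.0]
wrist_force: [-0.5, 0.6, -0.1]
width: 1.002
```

Call:
move_arm(series="0 0 0 -0.5 0.45 0 1;0 0 0 -1 0.93 0 1;0 0 0 -1 0.93 0 1;0 0 0 -1 0.93 0 1;0 0 0 -1 0.93 0 1;0 0 0 -1 0.93 0 1;0 0 0 -1 0.93 0 1;0 0 0 -1 0.93 0 1")

```text
time: 2.65
tool_pos: [0.3844, 0.2662, 0.2532]
tcp_rot: [-2.552, -1.831, 0.0]
wrist_force: [0.1, -0.7, -0.2]
width: 1.001
```

Call:
move_arm(series="0 0 0 -0.5 0.45 0 0;0 0 0 -1 0.93 0 0;0 0 0 -1 0.93 0 0;0 0 0 -1 0.93 0 0;0 0 0 -1 0.93 0 0;0 0 0 -1 0.93 0 0;0 0 0 -1 0.93 0 0;0 0 0 -1 0.93 0 0")

```text
time: 3.45
tool_pos: [0.4403, 0.1416, 0.2532]
tcp_rot: [-2.552, -1.832, 0.0]
wrist_force: [0.7, -0.4, 0.1]
width: 0.503
```

Call:
move_arm(series="0 0 0 -0.3 0.45 0 0;0 0 0 -0.6 0.93 0 0;0 0 0 -0.6 0.93 0 0;0 0 0 -0.6 0.93 0 0;0 0 0 -0.6 0.93 0 0;0 0 0 -0.6 0.93 0 0;0 0 0 -0.6 0.93 0 0;0 0 0 -0.6 0.93 0 0")

```text
time: 4.25
tool_pos: [0.5089, 0.0547, 0.2534]
tcp_rot: [-2.553, -1.831, -0.0]
wrist_force: [-1.0, 0.2, -0.3]
width: 0.502
```

Run:
```python
from h import *
import pickle
s=bot.read_state(); r=snap('wrist','w1.png'); r['s']=s; pickle.dump(r,open('w1.pkl','wb'))
print(s['tool_pos'],s['tcp_rot'],s['width'],s['q'])
```

```text
[0.50894427 0.05469699 0.25338521] [-2.55282073e+00 -1.83094139e+00 -2.84074143e-04] 0.5020890585225541 [ 5.83038584e-02 -4.72717594e-02  1.94684491e+00  1.53905647e-04
  1.24189764e+00 -1.18612915e+00]
```

View pics/w1.png

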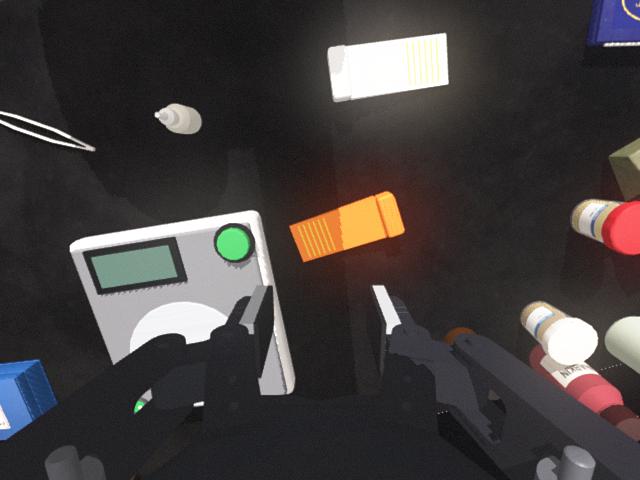

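Run:
```python
import cv2
a=cv2.imread('pics/w1.png')
cv2.imwrite('pics/c3.png',cv2.resize(a[180:300,205:415],None,fx=3.8,fy=3.8,interpolation=2))
cv2.imwrite('pics/c4.png',cv2.resize(a[200:400,60:300],None,fx=3,fy=3,interpolation=2))
```

```text
(no output)
```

View pics/c3.png

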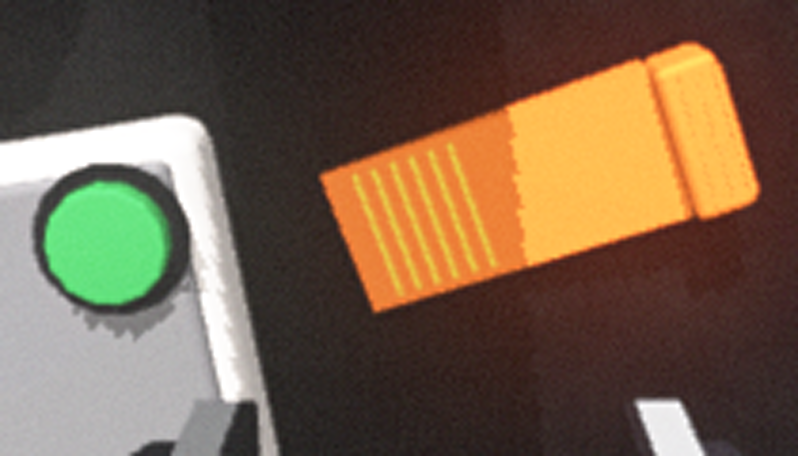

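View pics/c4.png

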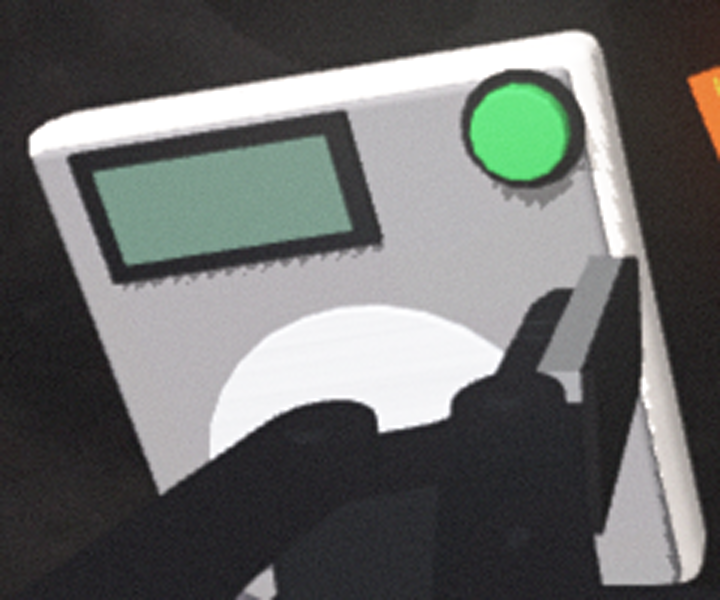

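```bash
cat >> h.py <<'E'
from scipy.spatial.transform import Rotation as Ro
import pickle
def wcam(r):
    s=r['s']; T=np.eye(4); T[:3,:3]=Ro.from_rotvec(s['tcp_rot']).as_matrix(); T[:3,3]=s['tool_pos']
    return dict(K=r['K'],world_to_cam=np.linalg.inv(T@r['mount']))
def ray(c,uv,z):
    T=np.linalg.inv(c['world_to_cam']); d=np.linalg.solve(c['K'],[uv[0],uv[1],1])*[1,-1,-1]; d=T[:3,:3]@d
    return T[:3,3]+d*(z-T[2,3])/d[2]
def rows(pos,yaw=None,s=None):
    # numbers for a target TCP pose, tool down, tool x at world angle yaw (deg)
    s=s or bot.read_state(); R=Ro.from_rotvec(s['tcp_rot']); 
    sh=R.inv().apply(np.array(pos)-s['tool_pos'])/.1
    t=np.zeros(3)
    if yaw is not None:
        a=np.radians(yaw); M=np.array([[np.cos(a),np.sin(a),0],[np.sin(a),-np.cos(a),0],[0,0,-1]]).T
        t=(R.inv()*Ro.from_matrix(M)).as_rotvec()/np.radians(120)
    print('turn',t.round(3),'shift',sh.round(3))
def yaw(s): x=Ro.from_rotvec(s['tcp_rot']).apply([1,0,0]); return np.degrees(np.arctan2(x[1],x[0]))
E
python3 - <<'E'
from h import *
r=pickle.load(open('w1.pkl','rb')); c=wcam(r); print('yaw',yaw(r['s']))
A=lambda u,v:np.array([u/3.8+205-.37,v/3.8+180-.37]); B=lambda u,v:np.array([u/3+60-.33,v/3+200-.33])
m=lambda *a:np.array(a)/1000.
w=[('w',m(59,-23,2),A(321,174)),('w',m(59,23,1),A(376,312)),('w',m(-41,-23,16),A(641,60)),('w',m(-41,23,16),A(690,217))]
p,e=fit({'w':c},w,[.536,.074,-1.55]);print(p,np.degrees(p[2]));print(e.round(1))
print('key',ray(c,A(106,242),.062))
L=[ray(c,B(*x),.052) for x in[(570,70),(680,580),(35,155),(565,68)]]
for x in L:print(x)
print(np.degrees(np.arctan2(*(L[1]-L[0])[1::-1])),np.degrees(np.arctan2(*(L[3]-L[2])[1::-1])))
E
```

```text
yaw 71.29791197179804
[ 0.53568774  0.07533509 -1.53480949] -87.93810585187607
[[-0.7  0.5]
 [-0.3 -0.4]
 [ 0.4  1.2]
 [ 0.5 -1.3]]
key [ 0.50236362 -0.03199031  0.062     ]
[ 0.4903894  -0.01139985  0.052     ]
[ 0.68931451 -0.04630256  0.052     ]
[ 0.45988017 -0.19271583  0.052     ]
[ 0.48923978 -0.01270249  0.052     ]
-9.951624715935209 80.73680012829452
```

Run:
```python
from h import *
r=pickle.load(open('w1.pkl','rb')); c=wcam(r); print('bottle',ray(c,(462,333),.09))
sc=viewer.read_camera('scene'); print('bottle base',ray(sc,(249,232),0),'white cup',ray(sc,(206,249),0), 'dropper',ray(sc,(438,288),0))
rows([.5855,.0915,.10],91.7)
```

```text
bottle [0.65016369 0.15114659 0.09      ]
bottle base [0.72638389 0.16879121 0.        ] white cup [0.72183484 0.26956644 0.        ] dropper [ 0.37137927 -0.04395595  0.        ]
turn [ 0.   -0.   -0.17] shift [0.597 0.603 1.534]
```

Call:
move_arm(series="0 0 -0.05 0.3 0.3 0.3 0;0 0 -0.1 0.6 0.6 0.6 0;0 0 -0.17 0.6 0.6 1 0;0 0 -0.17 0.6 0.6 1 0;0 0 -0.17 0.6 0.6 1 0;0 0 -0.17 0.6 0.6 1 0;0 0 -0.17 0.6 0.6 1 0;0 0 -0.17 0.6 0.6 1 0")

```text
time: 5.15
tool_pos: [0.5866, 0.0912, 0.1557]
tcp_rot: [2.189, 2.25, 0.005]
wrist_force: [-0.6, -0.5, 0.2]
width: 0.497
```

Call:
move_arm(series="0 0 0 0 0 0.5 0;0 0 0 0 0 1 0;0 0 0 0 0 1 0;0 0 0 0 0 1 0;0 0 0 0 0 1 0;0 0 0 0 0 1.0 0;0 0 0 0 0 1.0 0;0 0 0 0 0 1.0 0")

```text
time: 5.95
tool_pos: [0.5867, 0.0915, 0.055]
tcp_rot: [2.189, 2.251, 0.003]
wrist_force: [0.4, 0.5, 0.2]
width: 0.499
```

Run:
```python
from h import *
s=bot.read_state(); print(s['tool_pos'],yaw(s),s['width'],s['wrist_force'])
snap('wrist','w2.png'); snap('side','s2.png')
a=cv2.imread('pics/s2.png')[150:350,230:430];cv2.imwrite('pics/s2c.png',cv2.resize(a,None,fx=3,fy=3))
```

```text
[0.58669544 0.09145671 0.05496616] 91.6179251960306 0.49918860420760863 [0.42951184 0.54021359 0.19604764]
```

View pics/w2.png

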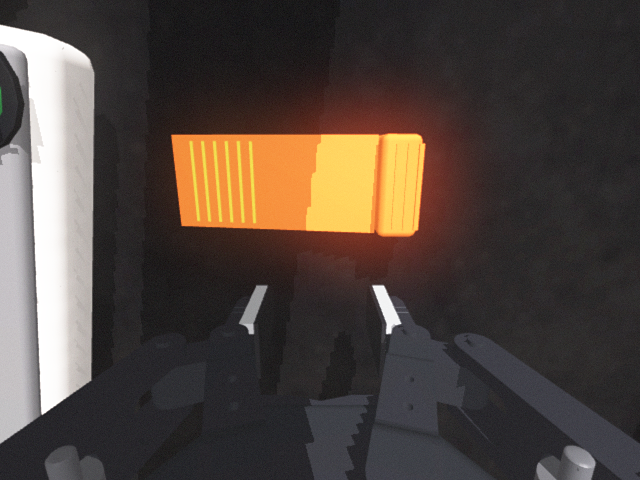

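View pics/s2c.png

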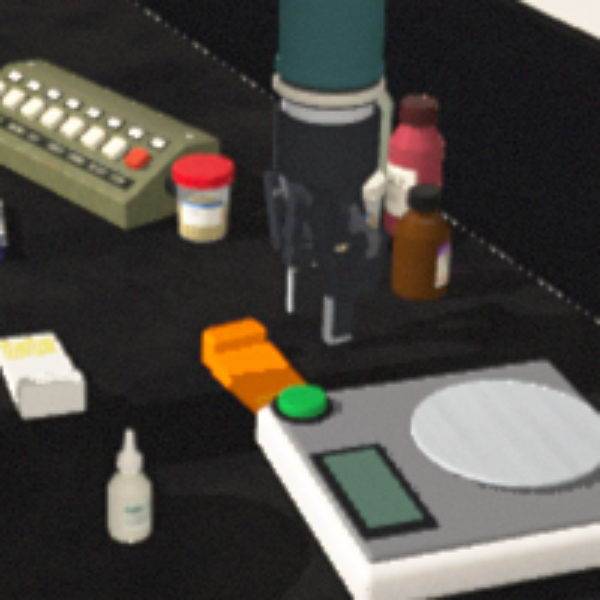

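Call:
move_arm(series="0 0 0 0 0 0.1 0;0 0 0 0 0 0.2 0;0 0 0 0 0 0.25 0;0 0 0 0 0 0.3 0;0 0 0 0 0 0.33 0;0 0 0 0 0 0.35 0;0 0 0 0 0 0.35 0;0 0 0 0 0 0.35 0")

```text
time: 6.85
tool_pos: [0.5848, 0.0913, 0.0201]
tcp_rot: [-2.189, -2.252, 0.003]
wrist_force: [-8.1, -1.6, 17.0]
width: 0.499
```

Run:
```python
from h import *
s=bot.read_state(); print(s['tool_pos'],yaw(s),s['width'],s['wrist_force'])
snap('side','s3.png')
a=cv2.imread('pics/s3.png')[220:320,270:370];cv2.imwrite('pics/s3c.png',cv2.resize(a,None,fx=6,fy=6))
```

```text
[0.58484585 0.09125871 0.02012724] 91.62310105273995 0.49912180132334416 [-8.12684792 -1.63322854 17.00716127]
```

View pics/s3c.png

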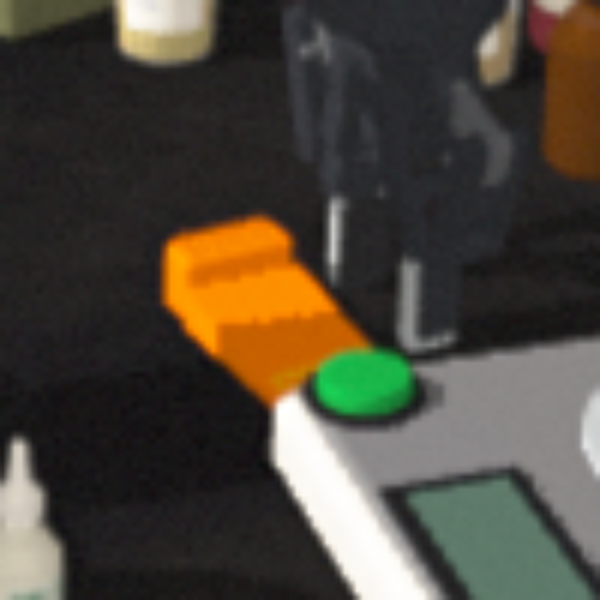

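The fingertips are touching the bench with 17 N, so I raise them 5 mm. Then I push the wedge's far side and turn it toward the foot line.

Run:
```python
from h import *
foot=np.array([.5024,-.0325]); h=np.radians(-99.5); d=np.array([np.cos(h),np.sin(h)]); n=np.array([-d[1],d[0]])
wc=foot-.107*d; t=wc-.015*d+.034*n; print(wc,t)
rows([*t,.025],80.5)
rows([.536+.034,.0913,.025],91.7)
```

```text
[0.52006009 0.07303256] [0.55606952 0.08221522]
turn [-0.001  0.     0.093] shift [-0.082 -0.29  -0.048]
turn [-0.001  0.    -0.001] shift [ 0.005 -0.148 -0.048]
```

Call:
move_arm(series="0 0 0 0 0 -0.05 0;0 0 0 0 0 -0.05 0;0 0 0 0 0 -0.05 0;0 0 0 0 0 -0.05 0;0 0 0 0 -0.03 -0.05 0;0 0 0 0 -0.06 -0.05 0;0 0 0 0 -0.1 -0.05 0;0 0 0 0 -0.1 -0.05 0")

```text
time: 7.7
tool_pos: [0.5746, 0.091, 0.023]
tcp_rot: [-2.189, -2.252, 0.001]
wrist_force: [-0.5, -0.1, 0.0]
width: 0.498
```

Run:
```python
from h import *
rows([.5561,.0822,.024],80.5)
```

```text
turn [-0.001  0.     0.093] shift [-0.083 -0.187 -0.01 ]
```

Call:
move_arm(series="0 0 0.012 -0.01 -0.03 -0.01 0;0 0 0.03 -0.02 -0.06 -0.01 0;0 0 0.045 -0.04 -0.09 -0.01 0;0 0 0.06 -0.05 -0.12 -0.01 0;0 0 0.075 -0.06 -0.15 -0.01 0;0 0 0.085 -0.07 -0.17 -0.01 0;0 0 0.093 -0.08 -0.187 -0.01 0;0 0 0.093 -0.08 -0.187 -0.01 0")

```text
time: 8.5
tool_pos: [0.5569, 0.0823, 0.0243]
tcp_rot: [-2.399, -2.028, 0.0]
wrist_force: [-1.1, -0.2, 0.6]
width: 0.498
```

Run:
```python
from h import *
s=bot.read_state(); r=snap('wrist','w3.png'); r['s']=s; pickle.dump(r,open('w3.pkl','wb'))
print(s['tool_pos'],yaw(s),s['wrist_force'])
```

```text
[0.5568846  0.0823404  0.02429479] 80.4263796347554 [-1.0821427  -0.20420104  0.57419812]
```

View pics/w3.png

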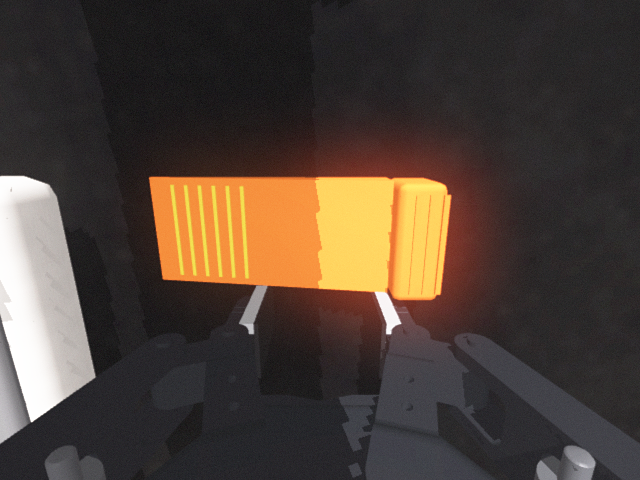

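```bash
cat >> h.py <<'E'
def wedgefit(f,pts,p0=[.52,.073,-1.73]):
    c=wcam(pickle.load(open(f,'rb'))); L=np.array([[59,-23,2],[59,23,2],[-41,-23,16],[-41,23,16]])/1000.
    p,e=fit({'w':c},[('w',L[i],np.array(pts[i])) for i in range(4) if pts[i]],p0); print('wedge',p.round(4),np.degrees(p[2]).round(1),e.round(1).tolist())
    foot=np.array([.5024,-.0325])-p[:2]; c,s=np.cos(p[2]),np.sin(p[2]); print('foot in wedge',c*foot[0]+s*foot[1],-s*foot[0]+c*foot[1])
    return p
E
python3 - <<'E'
from h import *
wedgefit('w3.pkl',[(150,178),(162,279),(390,178),(387,292)])
E
```

```text
wedge [ 0.5219  0.0748 -1.73  ] -99.1 [[-1.9, -0.2], [0.8, 0.3], [1.7, 1.0], [-0.9, -1.8]]
foot in wedge 0.10908469779581248 -0.0022584093758389427
```

Call:
move_arm(series="0 0 0 0 0.15 0 0;0 0 0 0 0.2 -0.3 -0.2;0 0 0.07 0 0.2 -0.7 -0.6;0 0 0.14 0 0.2 -0.7 -0.6;0 0 0.21 0.2 0 -0.7 -0.6;0 0 0.28 0.5 -0.2 -0.7 -0.6;0 0 0.35 0.5 -0.2 -0.7 -0.6;0 0 0.4 0.5 -0.2 -0.7 -0.6")

```text
time: 9.35
tool_pos: [0.5451, 0.1362, 0.0943]
tcp_rot: [-3.018, -0.873, 0.0]
wrist_force: [0.5, -0.6, 0.7]
width: 0.199
```

Run:
```python
from h import *
s=bot.read_state(); print(s['tool_pos'],yaw(s)); rows([.5362,.160,.06],-9.3)
```

```text
[0.54511901 0.13615509 0.09427263] 32.27809293511188
turn [-0.     0.     0.346] shift [ 0.052 -0.249  0.343]
```

Call:
move_arm(series="0 0 0.07 0.05 -0.25 0 -0.6;0 0 0.14 0.05 -0.25 0 -0.6;0 0 0.21 0.05 -0.25 0 -0.6;0 0 0.28 0.05 -0.25 0.1 -0.6;0 0 0.346 0.05 -0.25 0.3 -0.6;0 0 0.346 0.05 -0.25 0.34 -0.6;0 0 0.346 0.05 -0.25 0.34 -0.6;0 0 0.346 0.05 -0.25 0.34 -0.6")

```text
time: 10.15
tool_pos: [0.5368, 0.159, 0.0607]
tcp_rot: [-3.132, 0.245, -0.001]
wrist_force: [0.0, 0.4, 0.2]
width: 0.197
```

Run:
```python
from h import *
s=bot.read_state(); r=snap('wrist','w4.png'); r['s']=s; pickle.dump(r,open('w4.pkl','wb'))
print(s['tool_pos'],yaw(s),s['wrist_force'],s['q']);rows([.5362,.160,.028],-9.3)
```

```text
[0.53683967 0.15897943 0.06071879] -8.929135896551985 [0.00150591 0.39669115 0.23466455] [ 2.43439210e-01  2.44534241e-01  2.01778268e+00 -3.56819901e-05
  8.78858613e-01  3.99304764e-01]
turn [-0.    -0.001  0.003] shift [-0.011 -0.008  0.33 ]
```

View pics/w4.png

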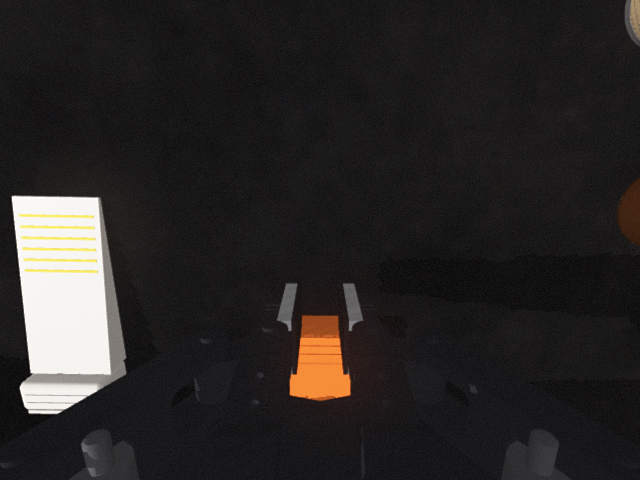

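Call:
move_arm(series="0 0 0 0 0 0.1 -0.6;0 0 0 0 0 0.2 -0.6;0 0 0 0 0 0.3 -0.6;0 0 0 0 0 0.33 -0.6;0 0 0 -0.005 0.05 0.33 -0.6;0 0 0.002 -0.01 0.1 0.33 -0.6;0 0 0.003 -0.015 0.15 0.33 -0.6;0 0 0.003 -0.015 0.2 0.33 -0.6")

```text
time: 11.0
tool_pos: [0.532, 0.1389, 0.0277]
tcp_rot: [-3.131, 0.258, -0.001]
wrist_force: [0.1, -0.3, -0.9]
width: 0.199
```

Run:
```python
from h import *
foot=np.array([.5024,-.0325]); h=np.radians(-99.5); d=np.array([np.cos(h),np.sin(h)])
s=bot.read_state(); print(s['tool_pos'],yaw(s),s['wrist_force']);rows([*(foot-.085*d),.028],-9.5)
```

```text
[0.5320321  0.13892116 0.02768389] -9.43627021658234 [ 0.11691112 -0.25528042 -0.88384473]
turn [-0.    -0.     0.001] shift [-0.01   0.89  -0.003]
```

Call:
move_arm(series="0 0 0 0 0.08 0 -0.6;0 0 0 0 0.18 0 -0.6;0 0 0 0 0.28 0 -0.6;0 0 0 -0.01 0.38 0 -0.6;0 0 0 -0.01 0.48 0 -0.6;0 0 0 -0.01 0.58 0 -0.6;0 0 0 -0.01 0.65 0 -0.6;0 0 0 -0.01 0.65 0 -0.6")

```text
time: 11.8
tool_pos: [0.5199, 0.0744, 0.0272]
tcp_rot: [3.131, -0.26, -0.001]
wrist_force: [-0.4, -1.3, -0.5]
width: 0.197
```

Run:
```python
from h import *
foot=np.array([.5024,-.0325]); h=np.radians(-99.5); d=np.array([np.cos(h),np.sin(h)])
s=bot.read_state(); print(s['tool_pos'],yaw(s),s['wrist_force']);rows([*(foot-.085*d),.028],-9.5)
for n in('scene','side'):
    r=snap(n,n+'5.png')
a=cv2.imread('pics/scene5.png')[165:295,285:485]; b=cv2.imread('pics/side5.png')[245:355,270:470]
cv2.imwrite('pics/c5.png',cv2.resize(a,None,fx=4,fy=4,interpolation=2)); cv2.imwrite('pics/c6.png',cv2.resize(b,None,fx=4,fy=4,interpolation=2))
```

```text
[0.51990646 0.07441311 0.02716644] -9.48583940331435 [-0.3556767  -1.30189004 -0.49919574]
turn [0. 0. 0.] shift [ 0.004  0.233 -0.008]
```

View pics/c5.png

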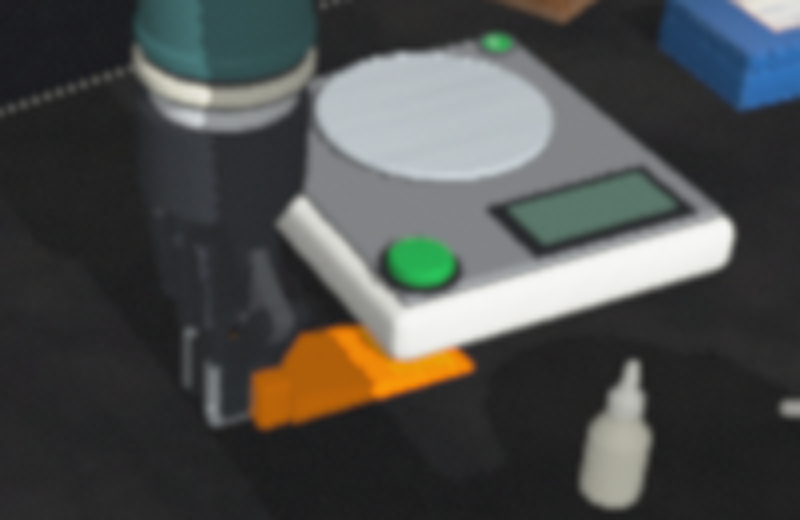

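View pics/c6.png

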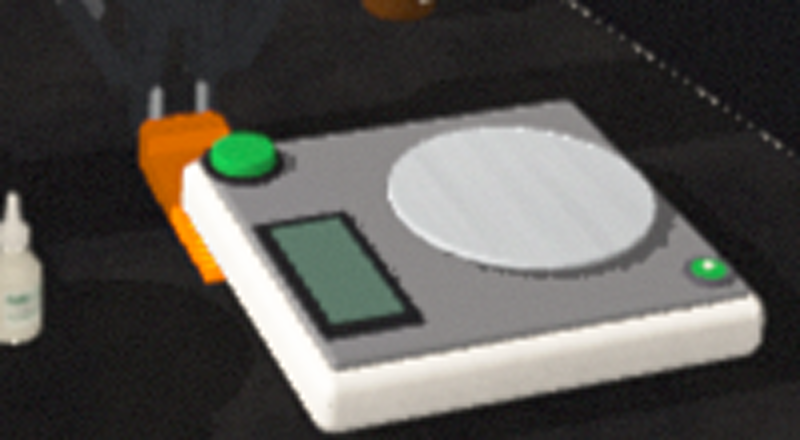

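```bash
cat >> h.py <<'E'
CS=lambda u,v:np.array([u/4+285-.375,v/4+165-.375]); CD=lambda u,v:np.array([u/4+270-.375,v/4+245-.375])
mm=lambda *a:np.array(a)/1000.
E
python3 - <<'E'
from h import *
cams={n:viewer.read_camera(n) for n in('scene','side')}
print(ray(cams['scene'],CS(473,369),0),ray(cams['side'],CD(213,281),0),ray(cams['scene'],CS(260,431),0))
w=[('scene',mm(59,-23,0),CS(473,369)),('scene',mm(-59,-23,0),CS(260,431)),('side',mm(59,-23,0),CD(213,281)),('side',mm(-59,-23,26),CD(140,125)),('side',mm(-59,23,26),CD(220,112))]
p,e=fit(cams,w,[.51,.01,-1.73]);print(p,np.degrees(p[2]),e.round(1).tolist())
f=np.array([.5024,-.0325])-p[:2];c,s=np.cos(p[2]),np.sin(p[2]);print(c*f[0]+s*f[1],-s*f[0]+c*f[1])
E
```

```text
[ 0.47654777 -0.05076613  0.        ] [ 0.4786528  -0.05165305  0.        ] [0.49734701 0.06577759 0.        ]
[ 0.50977232  0.00309032 -1.72757299] -98.98264109937372 [[-0.1, -0.5], [0.7, 0.2], [-0.4, 0.1], [-0.1, -0.9], [0.4, -0.6]]
0.03630491006170494 -0.0017250038927097361
```

Call:
move_arm(series="0 0 0 0 0.03 0 -0.6;0 0 0 0 0.06 0 -0.6;0 0 0 0 0.09 0 -0.6;0 0 0 0 0.12 0 -0.6;0 0 0 0 0.14 0 -0.6;0 0 0 0 0.16 0 -0.6;0 0 0 0 0.18 0 -0.6;0 0 0 0 0.18 0 -0.6")

```text
time: 12.8
tool_pos: [0.5172, 0.0574, 0.0272]
tcp_rot: [3.131, -0.258, -0.0]
wrist_force: [-0.9, -0.0, -0.3]
width: 0.2
```

```bash
cat > look.py <<'E'
from h import *
import sys
k=sys.argv[1]
foot=np.array([.5024,-.0325]); h=np.radians(-99.5); d=np.array([np.cos(h),np.sin(h)])
s=bot.read_state(); print(s['tool_pos'],yaw(s),s['wrist_force'],'along',(foot-s['tool_pos'][:2])@d)
for n in('scene','side'):
    r=snap(n,n+k+'.png')
a=cv2.imread('pics/scene%s.png'%k)[165:295,285:485]; b=cv2.imread('pics/side%s.png'%k)[245:355,270:470]
cv2.imwrite('pics/cs%s.png'%k,cv2.resize(a,None,fx=4,fy=4,interpolation=2)); cv2.imwrite('pics/cd%s.png'%k,cv2.resize(b,None,fx=4,fy=4,interpolation=2))
E
python3 look.py 6
```

```text
[0.51716535 0.05739762 0.02722667] -9.436299417434213 [-0.93350985 -0.04930966 -0.32928851] along 0.09110171600349767
```

View pics/cs6.png

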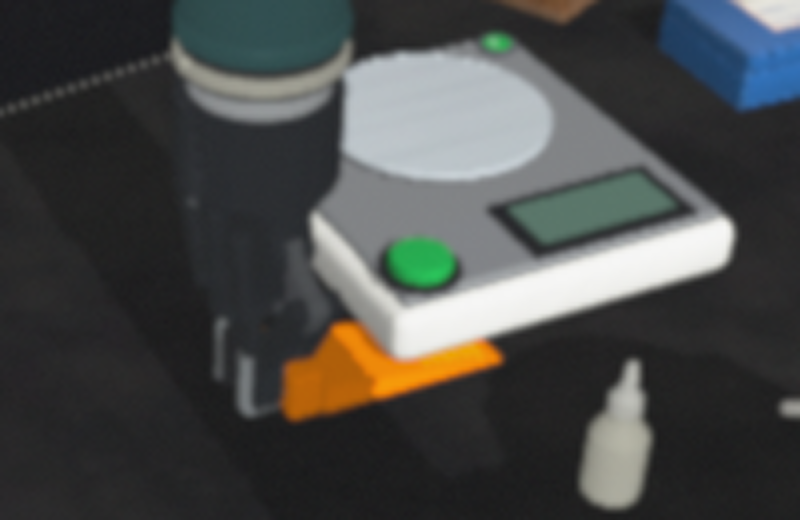

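View pics/cd6.png

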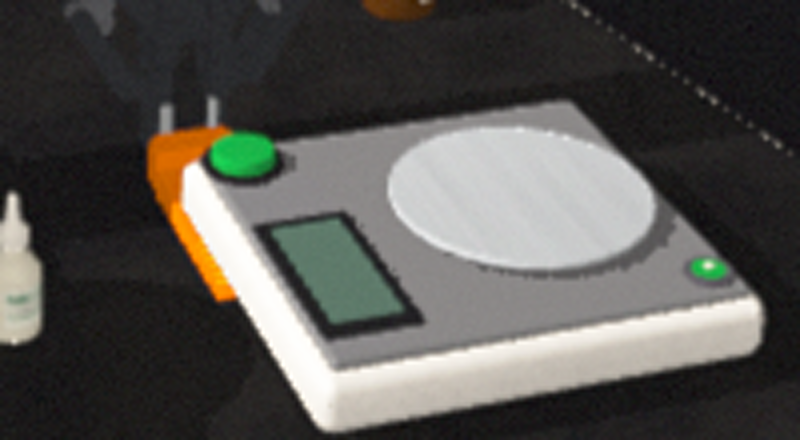

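Call:
move_arm(series="0 0 0 0 0.01 0 -0.6;0 0 0 0 0.015 0 -0.6;0 0 0 0 0.02 0 -0.6;0 0 0 0 0.025 0 -0.6;0 0 0 0 0.03 0 -0.6;0 0 0 0 0.035 0 -0.6;0 0 0 0 0.035 0 -0.6;0 0 0 0 0.035 0 -0.6")

```text
time: 13.7
tool_pos: [0.5167, 0.0543, 0.0273]
tcp_rot: [-3.131, 0.258, 0.0]
wrist_force: [0.1, 2.5, -1.3]
width: 0.196
```

```bash
python3 look.py 7
```

```text
[0.51669321 0.05431553 0.02725966] -9.422865609246585 [ 0.06563913  2.47884796 -1.27293979] along 0.08798396469852979
```

Call:
move_arm(series="0 0 0 0 0.005 0 -0.6;0 0 0 0 0.01 0 -0.6;0 0 0 0 0.015 0 -0.6;0 0 0 0 0.015 0 -0.6;0 0 0 0 0.015 0 -0.6;0 0 0 0 0.015 0 -0.6;0 0 0 0 0.015 0 -0.6;0 0 0 0 0.015 0 -0.6")

```text
time: 14.6
tool_pos: [0.5165, 0.0528, 0.0273]
tcp_rot: [-3.131, 0.258, -0.0]
wrist_force: [0.1, 4.8, -1.3]
width: 0.2
```

```bash
python3 look.py 8
```

```text
[0.51646689 0.05276682 0.02727453] -9.424279342817712 [ 0.10158268  4.82232093 -1.32694707] along 0.08641913986362426
```

Call:
move_arm(series="0 0 0 0 0.004 0 -0.6;0 0 0 0 0.008 0 -0.6;0 0 0 0 0.008 0 -0.6;0 0 0 0 0.008 0 -0.6;0 0 0 0 0.008 0 -0.6;0 0 0 0 0.008 0 -0.6;0 0 0 0 0.008 0 -0.6;0 0 0 0 0.008 0 -0.6")

```text
time: 15.5
tool_pos: [0.5163, 0.052, 0.0273]
tcp_rot: [-3.131, 0.258, 0.0]
wrist_force: [0.7, 4.1, -0.8]
width: 0.201
```

```bash
python3 look.py 9
```

```text
[0.51632005 0.05196689 0.02726125] -9.423609444257501 [ 0.65520277  4.08218375 -0.77005426] along 0.0856059497950517
```

View pics/cs9.png

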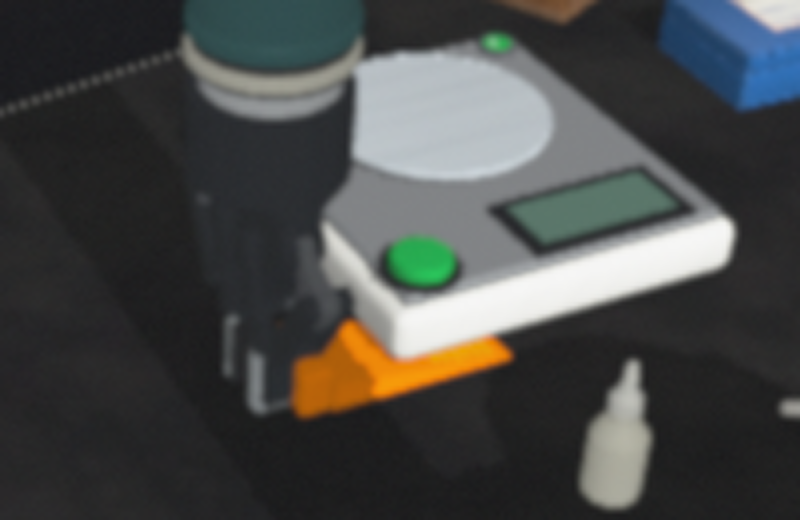

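View pics/cd9.png

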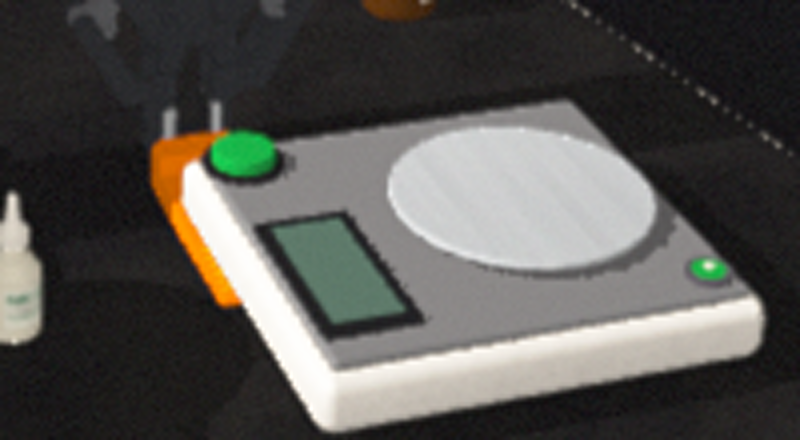

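Run:
```python
from h import *
cams={n:viewer.read_camera(n) for n in('scene','side')}
for k in('6','7','8','9'):
  for n,(y0,y1,x0,x1) in {'scene':(196,236,395,470),'side':(290,340,325,400)}.items():
    g=lambda q:cv2.cvtColor(cv2.imread('pics/%s%s.png'%(n,q)),6)[y0:y1,x0:x1].astype(np.float32)
    print(k,n,np.round(cv2.phaseCorrelate(g('5'),g(k),cv2.createHanningWindow((x1-x0,y1-y0),cv2.CV_32F))[0],2))
w=[('scene',mm(59,-23,0),CS(514,356)),('scene',mm(-59,-23,0),CS(300,418)),('side',mm(59,-23,0),CD(228,306)),('side',mm(-59,-23,26),CD(153,147))]
p,e=fit(cams,w,[.51,-.01,-1.73]);print(p,np.degrees(p[2]),e.round(1).tolist())
f=np.array([.5024,-.0325])-p[:2];c,s=np.cos(p[2]),np.sin(p[2]);print(c*f[0]+s*f[1],-s*f[0]+c*f[1])
```

```text
6 scene [ 0.53 -0.1 ]
6 side [0.56 0.03]
7 scene [ 0.35 -0.13]
7 side [0.34 0.  ]
8 scene [ 0.48 -0.05]
8 side [0.32 0.09]
9 scene [ 0.5  -0.15]
9 side [0.37 0.04]
[ 0.50631916 -0.01977052 -1.7345835 ] -99.38431404857161 [[-0.6, -0.2], [1.1, -0.0], [-0.4, 0.2], [0.3, -1.2]]
0.013198163451569185 -0.0017910931431725304
```

Call:
move_arm(series="0 0 0 0 -0.1 0 -0.6;0 0 0 0 -0.2 0 -0.6;0 0 0 0 -0.25 -0.3 -1;0 0 0 0 -0.25 -0.7 -1;0 0 0 0 -0.25 -0.9 -1;0 0 0 0 -0.25 -0.9 -1;0 0 0 0 -0.25 -0.9 -1;0 0 0 0 -0.25 -0.9 -1")

```text
time: 16.5
tool_pos: [0.5192, 0.0766, 0.1159]
tcp_rot: [3.13, -0.257, -0.004]
wrist_force: [0.5, 1.1, -0.1]
width: -0.001
```

```bash
python3 look.py 10
python3 - <<'E'
from h import *
rows([.5024,-.0325,.105])
E
```

```text
[0.51921744 0.07664834 0.1158596 ] -9.398722435121893 [ 0.52806916  1.05875913 -0.09835166] along 0.11042711222032636
turn [0. 0. 0.] shift [0.014 1.103 0.106]
```

View pics/cs10.png

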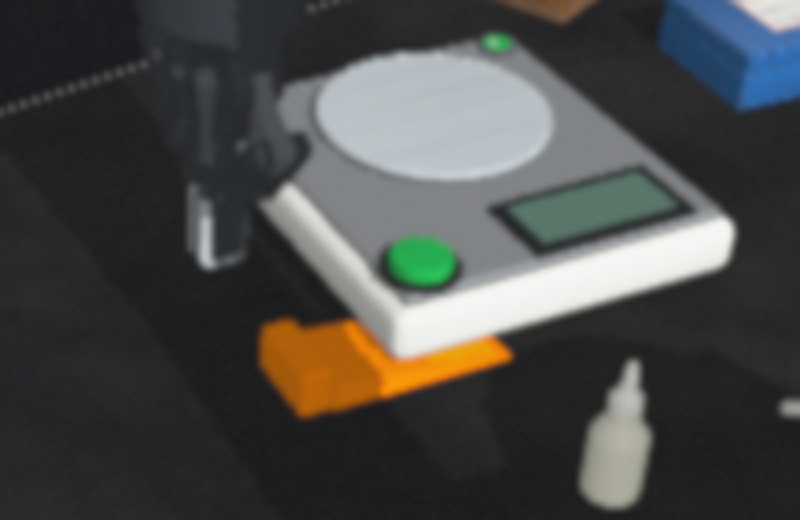

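View pics/cd10.png

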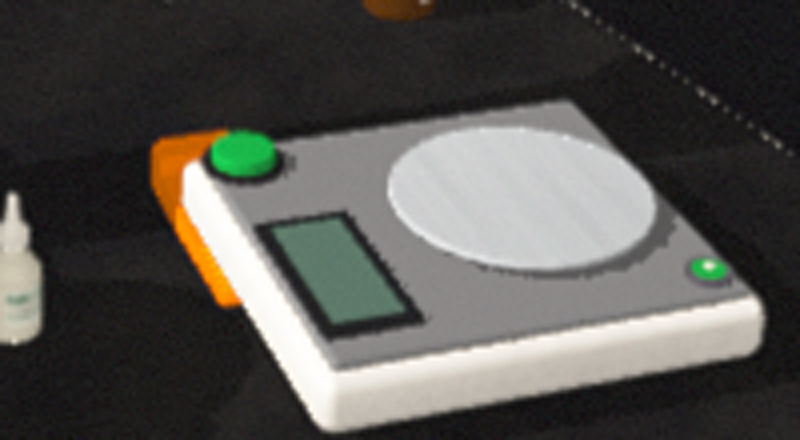

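The wedge stayed in place and the balance hasn't moved. Next I go over the key with the fingers shut.

Call:
move_arm(series="0 0 0 0 0.3 0 -1;0 0 0 0 0.6 0 -1;0 0 0 0 0.9 0 -1;0 0 0 0.014 1 0 -1;0 0 0 0.014 1 0 -1;0 0 0 0.014 1 0 -1;0 0 0 0.014 1 0 -1;0 0 0 0.014 1 0 -1")

```text
time: 17.4
tool_pos: [0.5056, -0.0213, 0.1172]
tcp_rot: [-3.131, 0.256, 0.0]
wrist_force: [-1.0, -0.3, -0.7]
width: 0.0
```

Run:
```python
from h import *
s=bot.read_state();print(s['tool_pos'],s['wrist_force'],s['tcp_rot']);rows([.5024,-.0325,.095],-9.4)
snap('wrist','w11.png')
```

```text
[ 0.50559128 -0.0213238   0.11720244] [-1.02884517 -0.2845416  -0.74348155] [-3.13091473e+00  2.56058003e-01  1.56832210e-04]
turn [-0.  0.  0.] shift [-0.013  0.116  0.222]
```

View pics/w11.png

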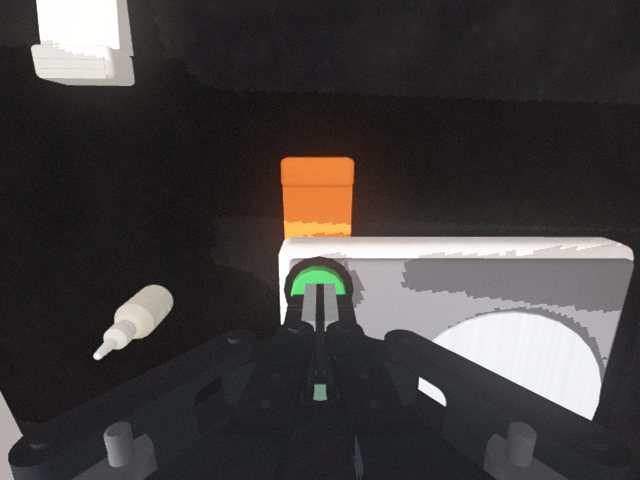

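Call:
move_arm(series="0 0 0 -0.01 0.06 0 -1;0 0 0 -0.013 0.116 0 -1;0 0 0 -0.013 0.116 0.1 -1;0 0 0 -0.013 0.116 0.2 -1;0 0 0 -0.013 0.116 0.25 -1;0 0 0 -0.013 0.116 0.28 -1;0 0 0 -0.013 0.116 0.28 -1;0 0 0 -0.013 0.116 0.28 -1")

```text
time: 18.25
tool_pos: [0.5024, -0.0334, 0.0892]
tcp_rot: [3.131, -0.258, -0.0]
wrist_force: [0.1, -0.4, -0.3]
width: -0.001
```

```bash
python3 look.py 12
```

```text
[ 0.5023584  -0.03344407  0.08921986] -9.416829766546163 [ 0.10375498 -0.42956095 -0.3308011 ] along -0.0009379902620236361
```

View pics/cs12.png

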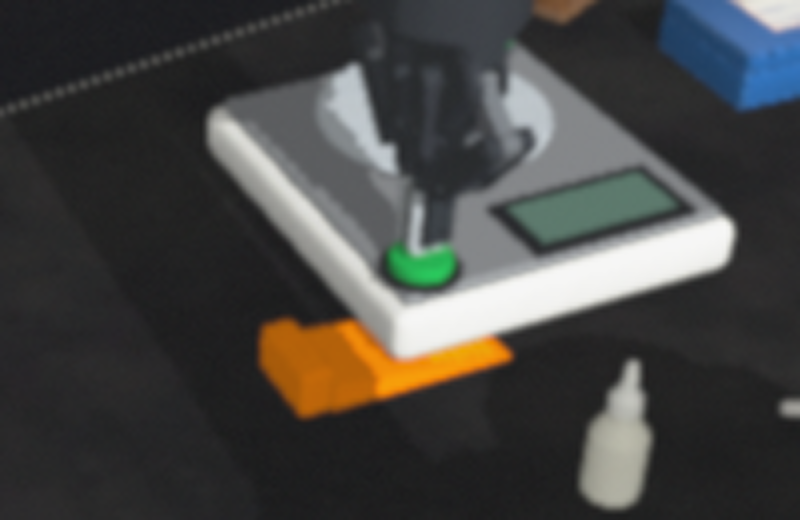

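View pics/cd12.png

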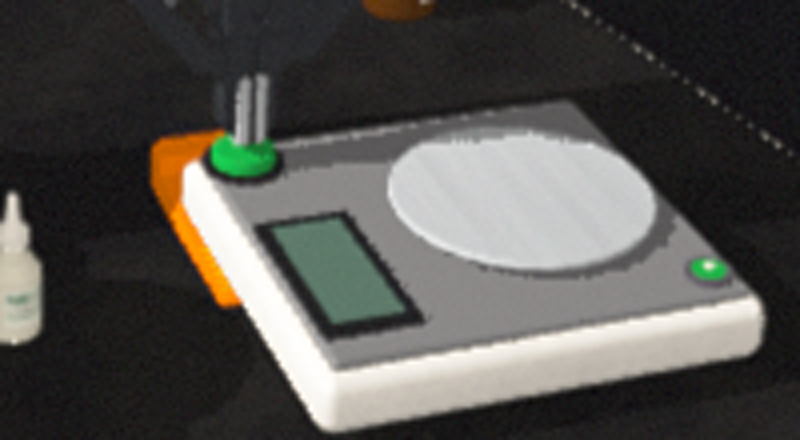

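Call:
move_arm(series="0 0 0 0 0 0.01 -1;0 0 0 0 0 0.02 -1;0 0 0 0 0 0.03 -1;0 0 0 0 0 0.04 -1;0 0 0 0 0 0.05 -1;0 0 0 0 0 0.06 -1;0 0 0 0 0 0.07 -1;0 0 0 0 0 0.07 -1")

```text
time: 19.15
tool_pos: [0.5023, -0.0335, 0.0823]
tcp_rot: [-3.131, 0.258, 0.0]
wrist_force: [-1.0, 0.0, 2.8]
width: -0.002
```

Call:
move_arm(series="0 0 0 0 0 0.005 -1;0 0 0 0 0 0.01 -1;0 0 0 0 0 0.01 -1;0 0 0 0 0 0.01 -1;0 0 0 0 0 0.01 -1;0 0 0 0 0 0.01 -1;0 0 0 0 0 0.01 -1;0 0 0 0 0 0.01 -1")

```text
time: 19.95
tool_pos: [0.5022, -0.0335, 0.0813]
tcp_rot: [-3.131, 0.258, -0.0]
wrist_force: [-1.2, -0.2, 2.5]
width: 0.002
```

Call:
move_arm(series="0 0 0 0 0 0.005 -1;0 0 0 0 0 0.01 -1;0 0 0 0 0 0.015 -1;0 0 0 0 0 0.02 -1;0 0 0 0 0 0.02 -1;0 0 0 0 0 0.02 -1;0 0 0 0 0 0.02 -1;0 0 0 0 0 0.02 -1")

```text
time: 20.75
tool_pos: [0.5023, -0.0335, 0.0793]
tcp_rot: [-3.131, 0.258, 0.0]
wrist_force: [-1.4, 1.3, 4.8]
width: 0.002
```

```bash
python3 look.py 13
```

```text
[ 0.50225247 -0.0334846   0.07932234] -9.419921768798377 [-1.38163039  1.29551244  4.83684724] along -0.0009954462496687018
```

Call:
move_arm(series="0 0 0 0 0 0.005 -1;0 0 0 0 0 0.01 -1;0 0 0 0 0 0.01 -1;0 0 0 0 0 0.01 -1;0 0 0 0 0 0.01 -1;0 0 0 0 0 0.01 -1;0 0 0 0 0 0.01 -1;0 0 0 0 0 0.01 -1")

```text
time: 21.65
tool_pos: [0.5023, -0.0335, 0.0786]
tcp_rot: [-3.131, 0.258, 0.0]
wrist_force: [-2.8, 0.1, 7.0]
width: -0.002
```

```bash
python3 look.py 14
```

```text
[ 0.50228838 -0.03347461  0.07856113] -9.424305294539208 [-2.83664169  0.08170179  7.03853441] along -0.000979671067751493
```

Call:
move_arm(series="0 0 0 0 0 0.004 -1;0 0 0 0 0 0.004 -1;0 0 0 0 0 0.004 -1;0 0 0 0 0 0.004 -1;0 0 0 0 0 0.004 -1;0 0 0 0 0 0.004 -1;0 0 0 0 0 0.004 -1;0 0 0 0 0 0.004 -1")

```text
time: 22.55
tool_pos: [0.5023, -0.0334, 0.0785]
tcp_rot: [-3.131, 0.258, 0.0]
wrist_force: [-3.4, 1.4, 9.7]
width: 0.0
```

```bash
python3 look.py 15
python3 - <<'E'
from h import *
for n,(y0,y1,x0,x1) in {'scene':(205,236,405,470),'side':(295,345,325,450)}.items():
  for k in('13','14','15'):
    g=lambda q:cv2.cvtColor(cv2.imread('pics/%s%s.png'%(n,q)),6)[y0:y1,x0:x1].astype(np.float32)
    print(k,n,np.round(cv2.phaseCorrelate(g('12'),g(k),cv2.createHanningWindow((x1-x0,y1-y0),cv2.CV_32F))[0],2))
E
```

```text
[ 0.50233287 -0.03343971  0.07848003] -9.419731824677015 [-3.40097543  1.36010736  9.72259162] along -0.0009378996642265609
13 scene [-0.03 -0.  ]
14 scene [0.04 0.04]
15 scene [-0.05  0.04]
13 side [0.56 0.03]
14 side [0.6  0.02]
15 side [0.64 0.02]
```

View pics/cs15.png

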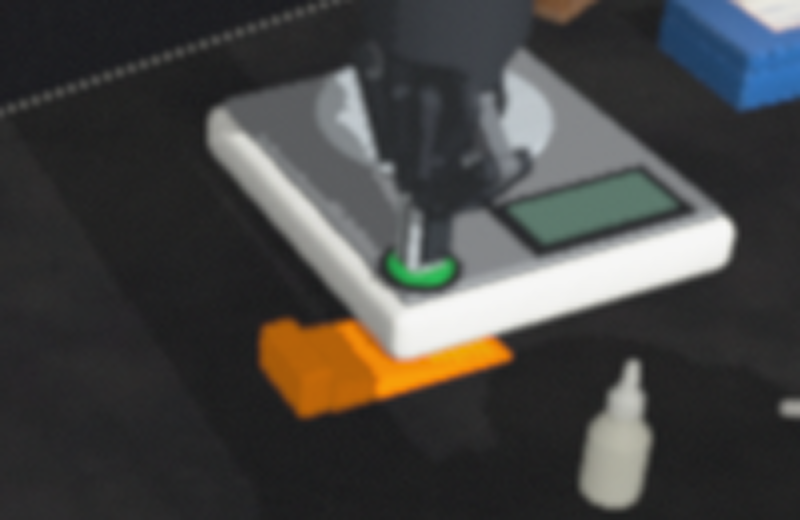

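View pics/cd15.png

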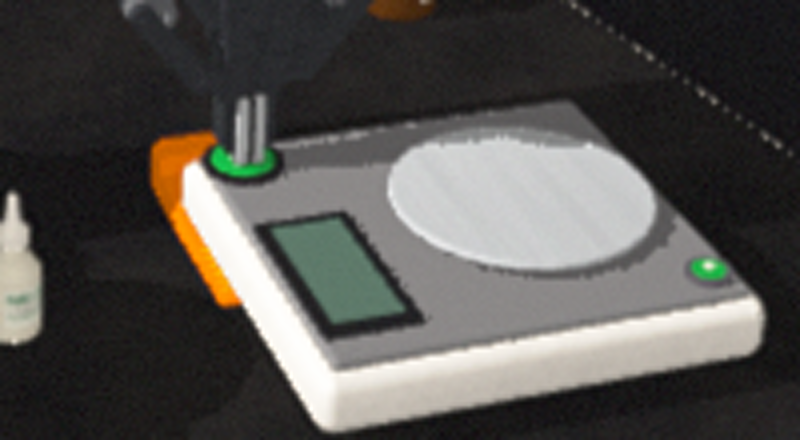

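Run:
```python
from h import *
s=bot.read_state();print(s['tool_pos'],s['wrist_force']);print(bot.finish_job())
```

```text
[ 0.50232321 -0.03345526  0.07848999] [-3.43076153  1.21503295  9.30901553]
the job is handed in; nothing more can be done
None
```

I pushed the orange wedge under the short front-left foot, pressed the green tare key fully down, and handed the job in while holding it. The hand-in gave no verdict.

- **Wedge:** I turned it about 11° with a side push and pushed it in from its heel. The push force built to about 4–5 N and stopped there. The foot ended up over wedge x of about +13 to +14.5 mm, about 2 mm off its middle line. The camera fit gave 13.2 mm and the finger position gave about 14.5 mm, so both fall in or at the edge of the snug range.
- **Key:** the key bottomed out, with force rising sharply for almost no travel. I held it at about 9.5 N.
- **Balance:** the last pictures show it level and unmoved, with the wedge unmoved too, within about half a pixel. The dropper, the only bystander in the final close-ups, looked unmoved. I did not re-check the cups or the stain bottle at the end.
- **Slip along the way:** on the first descent the fingertips briefly touched the bench with about 17 N. I raised them 3 mm before pushing anything.

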